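Weigh out a board of small cheeses

TASK

Make up one weighed portion of small cheeses: first lay the pale serving board lengthwise and centred on the empty pan of the dial scale, then set small flat round cheeses from the dark plank flat on the board, one at a time, watching the needle, until it rests between the two prongs of the gate on the dial. Leave the spare cheeses and the tall drum cheese on the plank, do not shift the gate, and leave the other things on the bench where they are.

Things in the scene. Friction and masses are not known exactly. Their poses are not given: they have to be found in the camera images.
- pan_top (a point): Centre of the upper face of the dial scale's flat steel pan, 140 mm (its x) by 200 mm (its y, the length), 6 mm thick, no rim, 70 mm above the bench when empty. The pan rides straight down on a spring, 2.5 mm per 60 g (24 mm at most), and the point moves with it. The sloping round dial stands beside the pan on its +x side, its edge from 85 mm off the pan's centre and up to 106 mm above the bench.
- needle_tip (a point): Tip of the black dial needle, 62 mm from the dial's axis. The white dial, 154 mm across, slopes 30 degrees, facing up and towards the pan's +x side; its centre is 165 mm from the pan's centre in +x and 65 mm above the bench.
- needle (a joint): Needle reading in rad, 0 with the pan empty (pointing up the slope, towards the pan), growing clockwise seen from the face, 0.5 rad per 60 g on the pan. It settles in about half a second.
- gate_mid (a point): Middle of the dial's adjustable gate, at the needle tip's radius: a dark metal arc on the rim with two inward prongs, 5 mm wide each, their centre lines 0.35 rad to either side of this middle. x points to the dial's axis, y clockwise.
- gate (a joint): Where the middle of the gate stands, rad, same zero and direction as the needle. The needle stands in the gate when it is within 0.35 rad of this. It is held by friction; leave it.
- board: Loose pale wooden serving board lying on the bench: 60 mm (x) by 200 mm (y) by 12 mm, about 100 g. Origin at the centre of its underside.
- round0: Small flat round cheese, ivory rind: 50 mm across, 30 mm high, 54 to 66 g, standing on the plank. All four look alike; two or three of them are needed. Origin at the centre of its underside, z up.
- round1: Small flat round cheese, ivory rind: 50 mm across, 30 mm high, 54 to 66 g, standing on the plank. All four look alike; two or three of them are needed. Origin at the centre of its underside, z up.
- round2: Small flat round cheese, ivory rind: 50 mm across, 30 mm high, 54 to 66 g, standing on the plank. All four look alike; two or three of them are needed. Origin at the centre of its underside, z up.
- round3: Small flat round cheese, ivory rind: 50 mm across, 30 mm high, 54 to 66 g, standing on the plank. All four look alike; two or three of them are needed. Origin at the centre of its underside, z up.
- drum: Tall drum cheese of the same rind: 56 mm across, 62 mm high, standing among the round ones on the plank; not to be used. Origin at the centre of its underside.
- plank: Fixed dark ripening plank, 200 x 200 x 18 mm, on one side of the scale, carrying the cheeses; the board lies on the other side. Origin at the centre of its underside.
- jar: Bystander: glass jar with steel cap, 56 mm across, 70 mm high. Origin under its centre.
- brush: Bystander: brush lying on the bench beside the dial, along its x.
- cleat: Bystander: wooden strip, 150 x 22 x 18 mm, along its x.
- trier: Bystander: steel cheese iron with a wooden cross handle (its y, 90 mm), 110 mm along its x, 18 mm high.
Not all that is in view belongs to the job. Leave any blue, brown or orange look-alike of the round3 alone.

How it is judged:
On the way, in this order (a step that is already met when the one before it is completed fails the run):
1. the board alone lies on the pan, centred and lengthwise, released (x of board in the frame of pan_top between -0.02 and 0.02 m and y of board in the frame of pan_top between -0.02 and 0.02 m and z of board in the frame of pan_top between -0.005 and 0.005 m and angle between the y axis of board and the y axis of pan_top, either way round below 0.25 rad and contact force between the fingers and anything else below 0.1 N and contact force between each of round0, round1, round2, round3 and board below 0.05 N), for 0.2 s.
2. a first round cheese stands alone on the board, released, the needle still short of the gate (x of board in the frame of pan_top between -0.02 and 0.02 m and y of board in the frame of pan_top between -0.02 and 0.02 m and z of board in the frame of pan_top between -0.005 and 0.005 m and angle between the y axis of board and the y axis of pan_top, either way round below 0.25 rad and contact force between the fingers and anything else below 0.1 N and ((contact force between round0 and board above 0.3 N and contact force between each of round1, round2, round3 and board below 0.05 N) or (contact force between round1 and board above 0.3 N and contact force between each of round0, round2, round3 and board below 0.05 N) or (contact force between round2 and board above 0.3 N and contact force between each of round0, round1, round3 and board below 0.05 N) or (contact force between round3 and board above 0.3 N and contact force between each of round0, round1, round2 and board below 0.05 N)) and y of needle_tip in the frame of gate_mid below -0.0218 m), for 0.2 s.
At the end, for the whole second after the job is handed in: Board flat on the pan, centred within 20 mm, within 0.25 rad of lengthwise; each round cheese stands flat on the board (within 25 mm of its middle line) or on the plank; needle at rest within 0.36 rad of the gate middle, between its prongs (x of board in the frame of pan_top between -0.02 and 0.02 m and y of board in the frame of pan_top between -0.02 and 0.02 m and z of board in the frame of pan_top between -0.005 and 0.005 m and angle between the y axis of board and the y axis of pan_top, either way round below 0.25 rad and y of needle_tip in the frame of gate_mid between -0.0218 and 0.0218 m and x of needle_tip in the frame of gate_mid below 0.02 m and ((x of round0 in the frame of board between -0.025 and 0.025 m and y of round0 in the frame of board between -0.1 and 0.1 m and z of round0 in the frame of board between 0.008 and 0.018 m and angle between round0's own z axis and vertical below 0.15 rad) or (x of round0 in the frame of plank between -0.1 and 0.1 m and y of round0 in the frame of plank between -0.1 and 0.1 m and z of round0 in the frame of plank between 0.012 and 0.025 m)) and ((x of round1 in the frame of board between -0.025 and 0.025 m and y of round1 in the frame of board between -0.1 and 0.1 m and z of round1 in the frame of board between 0.008 and 0.018 m and angle between round1's own z axis and vertical below 0.15 rad) or (x of round1 in the frame of plank between -0.1 and 0.1 m and y of round1 in the frame of plank between -0.1 and 0.1 m and z of round1 in the frame of plank between 0.012 and 0.025 m)) and ((x of round2 in the frame of board between -0.025 and 0.025 m and y of round2 in the frame of board between -0.1 and 0.1 m and z of round2 in the frame of board between 0.008 and 0.018 m and angle between round2's own z axis and vertical below 0.15 rad) or (x of round2 in the frame of plank between -0.1 and 0.1 m and y of round2 in the frame of plank between -0.1 and 0.1 m and z of round2 in the frame of plank between 0.012 and 0.025 m)) and ((x of round3 in the frame of board between -0.025 and 0.025 m and y of round3 in the frame of board between -0.1 and 0.1 m and z of round3 in the frame of board between 0.008 and 0.018 m and angle between round3's own z axis and vertical below 0.15 rad) or (x of round3 in the frame of plank between -0.1 and 0.1 m and y of round3 in the frame of plank between -0.1 and 0.1 m and z of round3 in the frame of plank between 0.012 and 0.025 m)) and velocity of joint needle between -0.2 and 0.2 rad/s and linear speed of each of board, round0, round1, round2, round3 below 0.02 m/s); the robot touches nothing.
It fails at once if the gate is shifted by more than 6 mm (distance of gate_mid from where it was at the start of the episode above 0.006 m).
It fails at once if the tall drum, or another bystander, is moved by more than 30 mm or toppled (distance of any of drum, jar, brush, cleat, trier from where it was at the start of the episode above 0.03 m or angle between any of drum, jar's own z axis and vertical above 0.5 rad).
It also fails if it takes over 72 s, if anything falls off the work surface, if the arm or the gripper's body presses on something with over 40 N, if the wrist force passes 120 N, or if a joint passes its speed limit or range.

ROBOT

A 6-joint arm with a two-finger parallel gripper is mounted at the origin on the work surface. World frame = base frame: x ahead of the robot, y to its left, z up, the work surface at z = 0. Lengths are in m, angles in rad, forces in N, time in s.
With the tool pointing down it reaches from about 0.3 to 0.875 m from the base axis. Payload 6.4 kg.
Tool frame: the origin (TCP) lies between the finger pads; the fingertips stand 25 mm ahead of it and the grasp point (between the pads) lies 6 mm ahead of it (bot.tip_reach is the distance from the TCP to the fingertips, in m); z points along the fingers, y is the line along which they close (so a half turn about z gives the same grasp; the last joint's range is limited). The gripper opens to 88 mm and grips with 3 to 60 N. Pads are 18 mm wide; open, the fingers measure 123 mm over their backs; the gripper's body (75 mm by 187 mm) begins 45 mm behind the grasp point.
Start: joints at [1.14, 0.181, 1.607, -0, 1.354, -0.206], TCP at [0.128, 0.561, 0.232] pointing down, gripper open.
Joint ranges: [-2.99, 2.99], [-0.89, 2.07], [0.3, 2.58], [-1.14, 4.28], [0, 2.63], [-3.12, 3.12]. Speed limits (rad/s): [2.57, 2.57, 3.01, 3.14, 3.14, 3.14].

INTERFACE

Orientations are given as a unit quaternion [w, x, y, z].
In Python, from cell import bot, camera, get_calibration, ticket, nets gives the robot as it stands.
- The arm moves only by the shell command python3 -m crank 'ROWS' [OPENING] [FORCE]. ROWS is JSON, a list of rows, each a list of 2 entries, a list of its own where there are three numbers: the shift along the tool's x, y, z in cm, then the turn, a rotation vector about the tool's x, y, z in degrees. In form: [[[tx, ty, tz], [wx, wy, wz]], ...]. A call has 1 to 12 rows; each row shifts and turns the commanded pose from where the row before left it, along the tool's axes as they then stand; what a row does not reach is not made up. A row lasts 1/10 s, in which the tool goes at most 50 mm and 8.59 degrees, less where a joint would pass 70% of its speed; a pose out of reach is approached as far as the arm can. A call with a gripper value outside its range is refused whole. OPENING is the finger opening in cm, from 0 to 8.81, set as the call begins (- or left out, the last holds). The fingers move at their own pace and stop on an object; FORCE is the grip in N (left out, the last holds). Time passes only in rows, so rows that do not move let the fingers close. It gives the time, the measured TCP pose, the force, the opening and the grip force at its end, in the units of the state.
- bot.get_state(): the state, without advancing time (a new reading comes with each control period).
- camera(name): name is "scene" or "top" or "wrist"; returns (picture, depth): 400x640x3 uint8, red, green, blue; 400x640 float32, m along the optical axis (not along the pixel's ray), 0 where there is no reading.
- get_calibration(name): a dict with "mtx" (3x3 intrinsics, pixels), "dist" ([k1, k2, p1, p2, k3] as OpenCV has them; the pictures are not rectified), "world_from_camera" (4x4, takes a point from camera to world coordinates); the wrist camera has in their place "hand_eye" (4x4, takes a point from camera to tool coordinates, whose origin is the TCP and whose axes are the flange's). Camera axes: x right, y down, z forward; pixel columns grow to the right and rows downward; lengths in m; the calibration is good to about 2 mm. A picture is of the moment at which its call begins: read the wrist's pose just before it. get_calibration takes no time and is no camera call.
- ticket.sign_off(): hands the job in; it is judged then, once.
Trained networks look in the newest picture that a camera, given by its name, has taken for a name from the list of things; names that differ only in an ending like _2 or _b are one class to them, and where a whole thing is asked for, a point or a joint stands for the part that bears it (a point fixed in the world has none). Each returns a list of dicts, best first, with "confidence" (0 to 1); they miss things now and then, are a little off and sometimes report something else, mostly with a low value. They report only what shows in the picture. A call takes as long as a camera call. They do not tell look-alikes from the thing itself.
- nets.look_for(target, camera): "bbox" ([centre column, centre row, width, height] in pixels, round what is visible of it).
- nets.masks_of(target, camera): "mask" (400x640 bool, what is visible of it) and "bbox" ([centre column, centre row, width, height] in pixels, round what is visible of it).
- nets.mark_of(target, camera): "uv" ([column, row] in pixels: a listed point, or the origin of a listed thing).
The state is a dict: "t": time; "qpos": joint angles; "dq": joint speeds; "effort": joint torques, N m; "position": TCP position; "tcp_rot": TCP orientation; "force": force on the tool from outside, world axes, zero at the start; "wrist_torque": the same for the moment, N m; "opening": finger opening in m; "gripper_force": force on a finger pad.
Only numpy, scipy, OpenCV 4.12 (cv2) and the standard library are available. Lean on these libraries where they do the work, as an engineer would, in place of code of your own. Each camera call takes 0.05 s, during which the arm holds its last target. There are 200 camera calls.

## Working session

There is one attempt and no reset: what is moved stays moved. The work goes in short steps, Python scripts to look and compute and a shell command to move; the robot and the scene stay as the last step left them, time stands still between calls to the robot, and variables do not carry over. Pictures are saved under pics/ and viewed, at most 10 in all, crops included, and the job is handed in when it is done.

```bash
ls; mkdir -p pics; cat > h.py <<'E'
import numpy as np, cv2
from cell import bot, camera, get_calibration, ticket, nets
from scipy.spatial.transform import Rotation as R
def T_wc(name, st=None):
    c=get_calibration(name)
    if name!="wrist": return np.array(c["world_from_camera"])
    st=st or bot.get_state(); q=st["tcp_rot"]; T=np.eye(4)
    T[:3,:3]=R.from_quat([q[1],q[2],q[3],q[0]]).as_matrix(); T[:3,3]=st["position"]
    return T@np.array(c["hand_eye"])
def ray(name,uv,T):
    c=get_calibration(name)
    n=cv2.undistortPoints(np.array(uv,float).reshape(-1,1,2),np.array(c["mtx"]),np.array(c["dist"])).reshape(-1,2)
    d=np.c_[n,np.ones(len(n))]@T[:3,:3].T
    return T[:3,3],d
def at_z(name,uv,z,T):
    o,d=ray(name,uv,T); return o+d*((z-o[2])/d[:,2])[:,None]
def at_depth(name,uv,dep,T):
    o,d=ray(name,uv,T); return o+d*np.array(dep).reshape(-1,1)
def save(name,img): cv2.imwrite("pics/"+name,img[:,:,::-1])
def cloud(name,dep,T):
    v,u=np.mgrid[0:400,0:640]; P=at_depth(name,np.c_[u.ravel(),v.ravel()],dep.ravel(),T).reshape(400,640,3); P[dep==0]=np.nan
    return P
E
python3 - <<'E'
from h import *
print(bot.get_state())
T=T_wc("top"); im,d=camera("top"); save("top.png",im); np.savez("top.npz",im=im,d=d)
P=cloud("top",d,T)
for n in ["pan_top","board","round0","drum","plank","jar","brush","cleat","trier","gate_mid","needle_tip"]:
    for k in nets.mark_of(n,"top")[:6]:
        u,v=k["uv"]; ui,vi=int(round(u)),int(round(v)); 
        print(n,round(k["confidence"],2),np.round([u,v]),np.round(P[min(vi,399),min(ui,639)],3))
E
```

```text
pics
{'t': 0.0, 'qpos': array([ 1.13968231e+00,  1.81519257e-01,  1.60799552e+00, -2.34962944e-05,
        1.35381857e+00, -2.06288916e-01]), 'dq': array([-2.05502404e-05,  5.92974126e-04, -7.32366548e-05,  1.33754879e-03,
        1.72408787e-03, -4.68439084e-04]), 'effort': array([-1.70189264e-04, -4.33855999e+01, -3.41854405e+01,  7.02944328e-02,
        3.81062343e-02, -1.73284293e-04]), 'position': array([0.12793683, 0.56002116, 0.23082844]), 'tcp_rot': array([-2.61816573e-04,  1.12173383e-01,  9.93688268e-01, -8.30114323e-04]), 'force': array([ 0.17113378,  0.29563628, -0.29598928]), 'wrist_torque': array([-0.00282374, -0.05168795,  0.01423257]), 'gripper_force': 0.0, 'opening': 0.08812720890175567}
pan_top 0.85 [339. 182.] [ 0.533 -0.019  0.071]
pan_top 0.74 [251. 190.] [0.513 0.285 0.05 ]
pan_top 0.53 [263. 213.] [0.431 0.239 0.075]
board 0.59 [423. 202.] [ 0.465 -0.319  0.01 ]
board 0.19 [436. 135.] [ 0.691 -0.357  0.068]
round0 0.69 [203. 192.] [0.511 0.458 0.025]
round0 0.68 [224. 254.] [0.294 0.381 0.033]
round0 0.65 [265. 174.] [0.568 0.236 0.052]
round0 0.62 [232. 280.] [0.205 0.352 0.034]
round0 0.57 [230. 172.] [0.577 0.358 0.047]
round0 0.54 [202. 223.] [0.402 0.458 0.034]
drum 0.64 [263. 213.] [0.431 0.239 0.075]
plank 0.56 [247. 196.] [0.492 0.298 0.053]
jar 0.54 [434. 136.] [ 0.693 -0.356  0.047]
brush 0.58 [286. 132.] [0.724 0.164 0.02 ]
cleat 0.49 [233. 146.] [ 0.681  0.36  -0.003]
cleat 0.44 [224. 208.] [0.452 0.378 0.047]
trier 0.64 [274. 254.] [0.29  0.21  0.015]
gate_mid 0.63 [325. 125.] [0.739 0.024 0.05 ]
needle_tip 0.52 [340. 143.] [ 0.664 -0.025  0.09 ]
```

View pics/top.png

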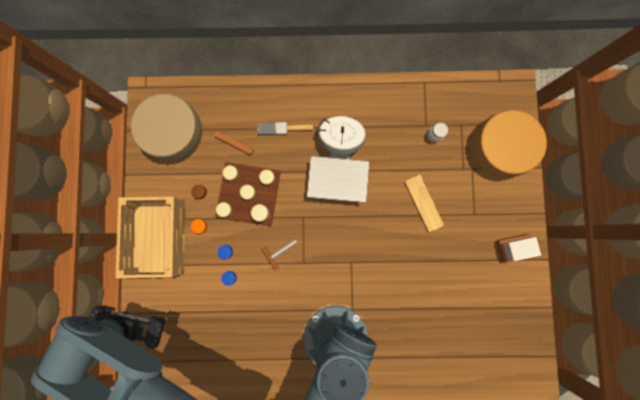

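The top view shows the plank at (247,194) with five ivory cheeses, the pan at (338,181), and the dial at (341,134) with its gate on the left at (325,125). The pale board is at (424,203).

Candidates for a round cheese:
- Ivory on the plank: (230,172), (267,176), (247,191), (223,210) and (260,213). The last reads z≈0.075, so it is the drum.
- Look-alikes off the plank: brown (198,192), orange (198,226), blue (225,252) and (230,279). I'll leave these alone.

Candidates for the board are (424,203), the cleat (233,143) and the box (519,249). I choose (424,203).

```bash
python3 - <<'E'
from h import *
z=np.load("top.npz"); im,d=z["im"],z["d"]; T=T_wc("top"); P=cloud("top",d,T)
save("crop.png",cv2.resize(im[110:260,200:460],None,fx=3,fy=3,interpolation=cv2.INTER_CUBIC))
def rect(m,zz,l):
    v,u=np.nonzero(m); Q=at_z("top",np.c_[u,v],zz,T)[:,:2]; r=cv2.minAreaRect((Q*1000).astype(np.float32)); print(l,m.sum(),np.round(r[0]),np.round(r[1]),round(r[2],1),"median z",np.nanmedian(P[m][:,2]).round(3))
hsv=cv2.cvtColor(im,cv2.COLOR_RGB2HSV)
for n,zz in [("board",.012),("pan_top",.07),("plank",.018)]:
    r=nets.masks_of(n,"top"); 
    for k in r[:2]: rect(k["mask"],zz,n+str(round(k["confidence"],2)))
for k in nets.masks_of("round0","top"):
    m=k["mask"]; u,v=k["bbox"][:2]; s=hsv[m]
    zz=np.nanpercentile(P[m][:,2],70); Q=at_z("top",[[u,v]],.048,T)[0]
    print("round",round(k["confidence"],2),np.round([u,v],1),"zmed",np.nanmedian(P[m][:,2]).round(3),zz.round(3),Q.round(3),np.median(s,0), np.nanmean(P[m],0).round(3))
E
```

```text
board0.76 943 [ 460. -321.] [196.  64.] 23.4 median z 0.011
pan_top0.88 2419 [545. -16.] [204. 144.] 84.9 median z 0.07
plank0.57 2215 [504. 301.] [205. 200.] 80.3 median z 0.018
round 0.73 [198.4 191.1] zmed 0.029 0.031 [0.512 0.467 0.048] [ 12. 182. 134.] [0.513 0.475 0.027]
round 0.69 [199.2 226.1] zmed 0.029 0.031 [0.391 0.463 0.048] [ 15. 241. 249.] [0.392 0.472 0.027]
round 0.68 [249.8 193.3] zmed 0.048 0.049 [0.501 0.289 0.048] [ 23.  86. 247.] [0.505 0.297 0.047]
round 0.66 [222.5 255.8] zmed 0.029 0.031 [0.289 0.382 0.048] [109.  190.  179.5] [0.298 0.38  0.026]
round 0.61 [223.8 209.7] zmed 0.047 0.049 [0.446 0.379 0.048] [ 23.  88. 246.] [0.446 0.379 0.047]
round 0.58 [228.8 278.9] zmed 0.03 0.031 [0.211 0.36  0.048] [109.  192.  183.5] [0.212 0.368 0.029]
round 0.55 [269.3 177.2] zmed 0.047 0.049 [0.557 0.221 0.048] [ 23.  89. 247.] [0.557 0.229 0.044]
round 0.46 [230.2 173.8] zmed 0.048 0.049 [0.571 0.357 0.048] [ 23.  89. 246.] [0.574 0.357 0.046]
```

View pics/crop.png

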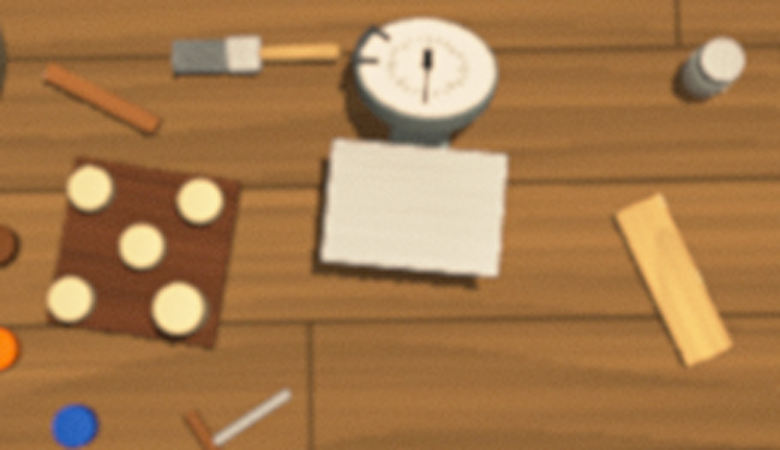

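The crop confirms the choice: four 50 mm rounds on the plank, with the larger drum at crop (180,308). The plain pale board runs from crop (637,205) to (708,355), with its long axis about 24° from world x. The gate prongs are at crop (368,60) and (380,33) on the dial's left side. Next I move over the board.

```bash
python3 -m crank '[[[-3.3,-3.2,0],[0,0,0]],[[-3.3,-3.2,0],[0,0,0]],[[-3.3,-3.2,0],[0,0,0]],[[-3.3,-3.2,0],[0,0,0]],[[-3.3,-3.2,0],[0,0,0]],[[-3.3,-3.2,0],[0,0,0]],[[-3.3,-3.2,0],[0,0,0]],[[-3.3,-3.2,0],[0,0,0]],[[-3.3,-3.2,0],[0,0,0]],[[-3.3,-3.2,0],[0,0,0]],[[-3.3,-3.2,0],[0,0,0]],[[-3.3,-3.2,0],[0,0,0]]]' 8.8
python3 -m crank '[[[-1.4,-4.5,0],[0,0,0]],[[-1.4,-4.5,0],[0,0,0]],[[-1.4,-4.5,0],[0,0,0]],[[-1.4,-4.5,0],[0,0,0]],[[-1.4,-4.5,0],[0,0,0]],[[-1.4,-4.5,0],[0,0,0]],[[-1.4,-4.5,0],[0,0,0]],[[-1.4,-4.5,0],[0,0,0]],[[-1.4,-4.5,0],[0,0,0]],[[0,0,0],[0,0,8.5]],[[0,0,0],[0,0,8.5]],[[0,0,0],[0,0,8.5]]]'
python3 -m crank '[[[0,0,0],[0,0,8.5]],[[0,0,0],[0,0,8.5]],[[0,0,0],[0,0,8.5]],[[0,0,0],[0,0,8.5]],[[0,0,0],[0,0,8.5]],[[0,0,0],[0,0,8.5]],[[0,0,0],[0,0,8.5]],[[0,0,0],[0,0,8.5]],[[0,0,0],[0,0,8.5]],[[0,0,0],[0,0,8.5]],[[0,0,0],[0,0,8.5]],[[0,0,0],[0,0,8.5]]]'
python3 -m crank '[[[0,0,0],[0,0,8.5]],[[0,0,0],[0,0,6]],[[0,0,0],[0,0,0]],[[0,0,0],[0,0,0]]]'
cat >> h.py <<'E'
def tool_delta(p, yaw_y=None, st=None):
    """shift in tool cm to reach world point p (TCP); turn wz in deg to bring tool y to yaw_y deg (mod 180)"""
    st=st or bot.get_state(); q=st["tcp_rot"]; M=R.from_quat([q[1],q[2],q[3],q[0]]).as_matrix()
    y=np.degrees(np.arctan2(M[1,1],M[0,1])); out=[np.round(100*M.T@(np.array(p)-st["position"]),1)]
    print("pos",st["position"].round(4),"tool y at",y.round(1),"t",round(st["t"],2),"tilt",np.degrees(np.arccos(-M[2,2])).round(2))
    if yaw_y is not None: out.append(round(-((yaw_y-y+90)%180-90),1))
    return out
E
python3 - <<'E'
from h import *
st=bot.get_state(); T=T_wc("wrist",st); im,d=camera("wrist"); save("w1.png",im)
P=cloud("wrist",d,T)
for k in nets.masks_of("board","wrist")[:2]:
    m=k["mask"]; v,u=np.nonzero(m); Q=at_z("wrist",np.c_[u,v],.012,T)[:,:2]; r=cv2.minAreaRect((Q*1000).astype(np.float32)); print(k["confidence"],k["bbox"],r,np.nanmedian(P[m],0))
print(tool_delta([.46,-.321,.2],-65.5))
E
```

```text
t: 2.0
position: [0.4294, 0.0961, 0.2321]
tcp_rot: [0.001, 0.112, 0.994, 0.0]
force: [0.7, -0.3, -0.3]
opening: 0.0879
gripper_force: 0.0
t: 3.2
position: [0.4609, -0.3255, 0.2314]
tcp_rot: [-0.0, 0.332, 0.943, 0.0]
force: [0.0, -0.2, -0.1]
opening: 0.088
gripper_force: 0.0
t: 4.4
position: [0.4612, -0.325, 0.2317]
tcp_rot: [0.0, 0.942, 0.336, 0.0]
force: [-0.7, -0.9, 0.8]
opening: 0.088
gripper_force: 0.0
t: 4.8
position: [0.4611, -0.325, 0.2318]
tcp_rot: [0.0, 0.976, 0.219, 0.0]
force: [0.9, 0.3, 0.4]
opening: 0.0882
gripper_force: 0.0
0.59 [327.2, 149.6, 62.5, 186.2] ((463.1070556640625, -323.56854248046875), (199.37042236328125, 58.570343017578125), 23.31075668334961) [ 0.47392775 -0.31970285  0.01184915]
pos [ 0.4611 -0.325   0.2317] tool y at -64.8 t 4.9 tilt 0.0
[array([ 0.1, -0.4,  3.2]), np.float64(0.7)]
```

View pics/w1.png

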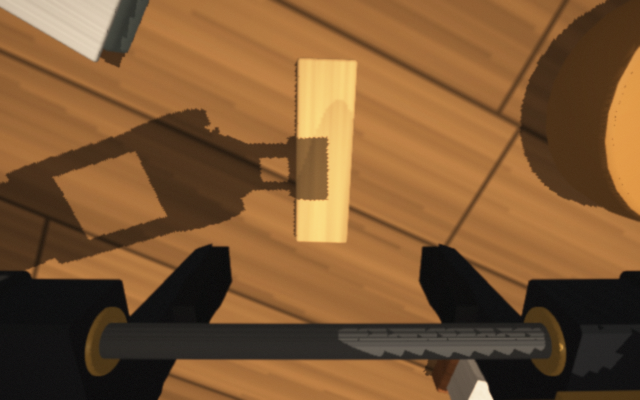

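The wrist view shows the board at (327,150), measuring 199×59 mm as it should, midway between the fingers. I'll correct slightly, go down, grip and lift.

```bash
python3 -m crank '[[[0.2,0,3],[0,0,1.9]],[[0,0,4.5],[0,0,0]],[[0,0,4.5],[0,0,0]],[[0,0,4.2],[0,0,0]],[[0,0,2.7],[0,0,0]],[[0,0,1.5],[0,0,0]],[[0,0,0],[0,0,0]]]'
python3 -m crank '[[[0,0,0],[0,0,0]],[[0,0,0],[0,0,0]],[[0,0,0],[0,0,0]],[[0,0,0],[0,0,0]],[[0,0,0],[0,0,0]],[[0,0,0],[0,0,0]]]' 4.5 15
python3 -m crank '[[[0,0,-1],[0,0,0]],[[0,0,-4],[0,0,0]],[[0,0,-4],[0,0,0]],[[0,0,-4],[0,0,0]],[[0,0,0],[0,0,-8.5]],[[0,0,0],[0,0,-8.5]],[[0,0,0],[0,0,-8.5]],[[0,0,0],[0,0,-8.5]],[[0,0,0],[0,0,-8.5]],[[0,0,0],[0,0,-8.5]],[[0,0,0],[0,0,-8.5]],[[0,0,0],[0,0,-2.3]]]'
python3 - <<'E'
from h import *
st=bot.get_state(); T=T_wc("wrist",st); im,d=camera("wrist"); save("w2.png",im)
P=cloud("wrist",d,T)
for k in nets.masks_of("pan_top","wrist")[:2]:
    m=k["mask"]; zz=.07; v,u=np.nonzero(m); Q=at_z("wrist",np.c_[u,v],zz,T)[:,:2]; r=cv2.minAreaRect((Q*1000).astype(np.float32)); print(k["confidence"],k["bbox"],r,np.nanmedian(P[m],0))
print(tool_delta([.545,-.016,.15],-5.1))
E
```

```text
t: 5.6
position: [0.4619, -0.323, 0.0258]
tcp_rot: [-0.002, 0.979, 0.202, -0.001]
force: [0.2, 0.8, 0.1]
opening: 0.0883
gripper_force: 0.0
t: 6.2
position: [0.4631, -0.3242, 0.028]
tcp_rot: [0.0, 0.98, 0.201, 0.0]
force: [-0.5, -0.1, 0.6]
opening: 0.0451
gripper_force: 0.0
t: 7.4
position: [0.463, -0.3241, 0.1585]
tcp_rot: [0.0, 0.736, 0.677, 0.0]
force: [-0.4, -0.4, 0.6]
opening: 0.0448
gripper_force: 0.0
pos [ 0.463  -0.3241  0.1584] tool y at -5.0 t 7.5 tilt 0.03
[array([31.4,  5.5,  0.8]), np.float64(0.1)]
```

View pics/w2.png

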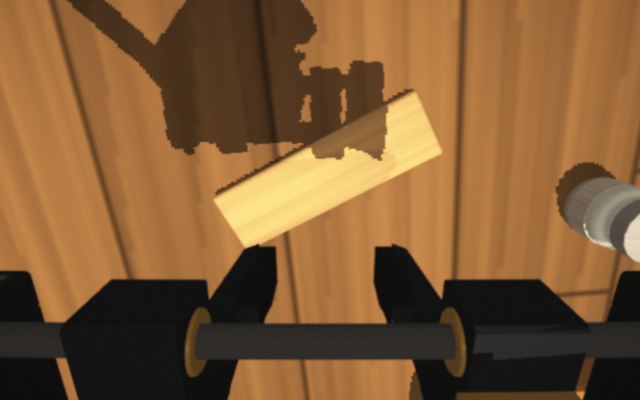

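The grip missed: the fingers closed to 45 mm with no force, and the board still lies on the bench at (328,168). I'll check the tip reach and measure again.

```bash
python3 - <<'E'
from h import *
print(bot.tip_reach)
st=bot.get_state(); T=T_wc("wrist",st); im,d=camera("wrist"); P=cloud("wrist",d,T)
def rect(cam,T,P,m,l):
    v,u=np.nonzero(m); Q=at_z(cam,np.c_[u,v],.012,T)[:,:2]; r=cv2.minAreaRect((Q*1000).astype(np.float32)); print(l,r,np.nanmedian(P[m],0), m.sum())
for k in nets.masks_of("board","wrist")[:2]: rect("wrist",T,P,k["mask"],"w%.2f"%k["confidence"])
Tt=T_wc("top"); im2,d2=camera("top"); P2=cloud("top",d2,Tt); save("top2.png",cv2.resize(im2[110:310,240:540],None,fx=2.5,fy=2.5))
for k in nets.masks_of("board","top")[:2]: rect("top",Tt,P2,k["mask"],"t%.2f"%k["confidence"])
# fingertips in wrist image: depth cloud of finger area in tool coords
c=get_calibration("wrist"); Pt=cloud("wrist",d,np.array(c["hand_eye"]))
for uv in [(262,260),(388,260),(240,290),(410,290)]: print(uv,Pt[uv[1],uv[0]].round(4))
print(np.array(c["hand_eye"]).round(4).tolist(), c["mtx"])
E
```

```text
0.025
w0.83 ((461.7625427246094, -322.93646240234375), (197.65353393554688, 60.89900207519531), 23.552017211914062) [ 0.46827709 -0.31993697  0.01172212] 15038
t0.90 ((498.56304931640625, -305.6357421875), (113.7108154296875, 59.10343551635742), 24.408227920532227) [ 0.50093532 -0.30366606  0.01155585] 470
(262, 260) [ 0.0079 -0.027  -0.0209]
(388, 260) [ 0.0072  0.0257 -0.0197]
(240, 290) [ 0.0069 -0.0315 -0.0418]
(410, 290) [ 0.007   0.0299 -0.042 ]
[[-0.0004, -0.9513, -0.3082, 0.0784], [1.0, -0.0001, -0.0008, -0.0006], [0.0007, -0.3082, 0.9513, -0.1528], [0.0, 0.0, 0.0, 1.0]] [[353.70250805   0.         325.00171521]
 [  0.         353.70250805 196.46232909]
 [  0.           0.           1.        ]]
```

```bash
python3 - <<'E'
from h import *
st=bot.get_state(); im,d=camera("wrist")
c=get_calibration("wrist"); Pt=cloud("wrist",d,np.array(c["hand_eye"]))
for r in range(240,330,6):
    row=[(u,Pt[r,u].round(3).tolist()) for u in (250,264,274,380,392,404)]
    print(r,row)
print(st["position"],st["opening"])
E
```

```text
240 [(250, [-0.061, -0.07, 0.146]), (264, [-0.061, -0.058, 0.147]), (274, [-0.066, -0.05, 0.157]), (380, [-0.067, 0.052, 0.159]), (392, [-0.067, 0.064, 0.159]), (404, [-0.067, 0.075, 0.159])]
246 [(250, [-0.067, -0.071, 0.147]), (264, [-0.073, -0.06, 0.159]), (274, [-0.073, -0.05, 0.159]), (380, [-0.073, 0.052, 0.158]), (392, [0.009, 0.029, -0.01]), (404, [-0.073, 0.076, 0.158])]
252 [(250, [0.008, -0.033, -0.015]), (264, [0.007, -0.028, -0.012]), (274, [0.008, -0.023, -0.013]), (380, [0.008, 0.023, -0.015]), (392, [0.007, 0.029, -0.012]), (404, [0.009, 0.033, -0.016])]
258 [(250, [0.009, -0.032, -0.021]), (264, [0.007, -0.027, -0.018]), (274, [0.005, -0.023, -0.014]), (380, [0.007, 0.023, -0.018]), (392, [0.007, 0.028, -0.017]), (404, [0.009, 0.032, -0.021])]
264 [(250, [0.008, -0.031, -0.025]), (264, [0.007, -0.026, -0.023]), (274, [0.003, -0.023, -0.016]), (380, [0.007, 0.022, -0.023]), (392, [0.007, 0.027, -0.023]), (404, [0.009, 0.031, -0.026])]
270 [(250, [0.006, -0.031, -0.027]), (264, [0.007, -0.025, -0.028]), (274, [0.001, -0.023, -0.017]), (380, [0.005, 0.022, -0.024]), (39
[... 1168 characters left out ...]
2, [0.007, 0.022, -0.051]), (404, [0.007, 0.026, -0.051])]
312 [(250, [0.004, -0.026, -0.051]), (264, [-0.007, -0.025, -0.036]), (274, [-0.148, -0.054, 0.158]), (380, [-0.148, 0.056, 0.158]), (392, [0.005, 0.022, -0.052]), (404, [0.005, 0.026, -0.052])]
318 [(250, [0.003, -0.026, -0.053]), (264, [-0.009, -0.025, -0.036]), (274, [-0.156, -0.054, 0.159]), (380, [-0.155, 0.056, 0.158]), (392, [0.003, 0.022, -0.052]), (404, [0.002, 0.026, -0.051])]
324 [(250, [0.025, -0.018, -0.084]), (264, [0.024, -0.015, -0.082]), (274, [0.024, -0.013, -0.083]), (380, [0.024, 0.012, -0.083]), (392, [0.025, 0.015, -0.084]), (404, [0.025, 0.018, -0.084])]
[ 0.46298285 -0.32413607  0.15800488] 0.04509870284674363
```

View pics/top2.png

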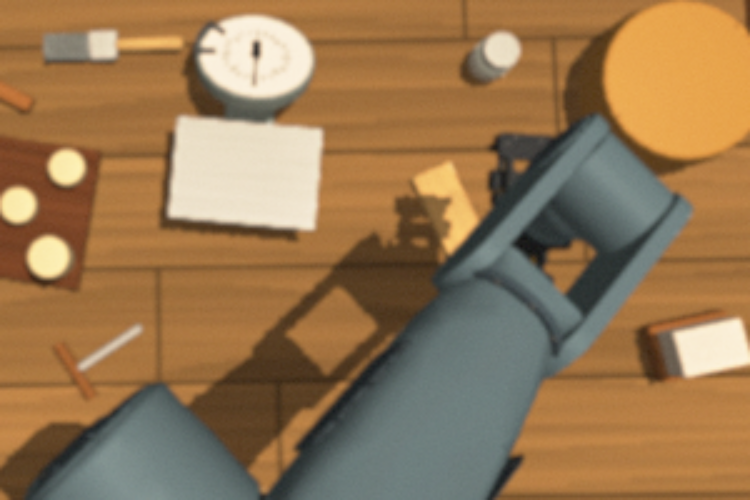

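The depth picture shows the fingertips at tool z ≈ −10 mm rather than the stated +25 mm, so the fingers sit 35 mm higher than the data say. That explains the closing above the board, which has not moved. From here I use tip_z = TCP_z + 10 mm and go back down to a tip height of about 4 mm.

```bash
python3 -m crank '[[[0,0,0],[0,0,8.5]],[[0,0,0],[0,0,8.5]],[[0,0,0],[0,0,8.5]],[[0,0,2],[0,0,8.5]],[[0,0,3],[0,0,8.5]],[[0,0,3],[0,0,8.5]],[[0,0,3],[0,0,8.5]],[[0,0,2.4],[0,0,2.2]],[[0,0,1],[0,0,0]],[[0,0,0],[0,0,0]]]' 8.8
python3 -m crank '[[[0,0,1],[0,0,0]],[[0,0,0.6],[0,0,0]],[[0,0,0.4],[0,0,0]],[[0,0,0],[0,0,0]]]'
python3 -m crank '[[[0,0,0],[0,0,0]],[[0,0,0],[0,0,0]],[[0,0,0],[0,0,0]],[[0,0,0],[0,0,0]],[[0,0,0],[0,0,0]]]' 4.5 15
```

```text
t: 8.75
position: [0.4621, -0.3233, 0.0124]
tcp_rot: [-0.001, 0.979, 0.203, -0.001]
force: [-0.4, -0.6, 0.3]
opening: 0.0881
gripper_force: 0.0
t: 9.15
position: [0.4632, -0.3243, -0.0062]
tcp_rot: [0.0, 0.979, 0.202, 0.0]
force: [0.1, -0.7, -0.2]
opening: 0.0881
gripper_force: 0.0
t: 9.65
position: [0.463, -0.324, -0.0062]
tcp_rot: [-0.0, 0.979, 0.202, -0.0]
force: [-0.6, 0.5, 1.3]
opening: 0.0597
gripper_force: 15.0
```

Gripped at 59.7 mm and 15 N. I lift, turn lengthwise and carry it to the pan.

```bash
python3 -m crank '[[[0,0,-1],[0,0,0]],[[0,0,-4],[0,0,0]],[[0,0,-4],[0,0,0]],[[0,0,-4],[0,0,0]],[[0,0,0],[0,0,-8.5]],[[0,0,0],[0,0,-8.5]],[[0,0,0],[0,0,-8.5]],[[0,0,0],[0,0,-8.5]],[[0,0,0],[0,0,-8.5]],[[0,0,0],[0,0,-8.5]],[[0,0,0],[0,0,-8.5]],[[0,0,0],[0,0,-2.1]]]'
python3 -m crank '[[[2.4,0.8,0],[0,0,0]],[[4.4,0.8,0],[0,0,0]],[[4.4,0.8,0],[0,0,0]],[[4.4,0.8,0],[0,0,0]],[[4.4,0.8,0],[0,0,0]],[[4.4,0.8,0],[0,0,0]],[[4,0.7,0],[0,0,0]],[[2.4,0,0],[0,0,0]],[[0,0,0],[0,0,0]],[[0,0,0],[0,0,0]]]'
python3 - <<'E'
from h import *
st=bot.get_state(); T=T_wc("wrist",st); im,d=camera("wrist"); save("w3.png",im)
P=cloud("wrist",d,T)
for n,zz in [("pan_top",.07),("board",float(st["position"][2]+.018))]:
  for k in nets.masks_of(n,"wrist")[:2]:
    m=k["mask"]; v,u=np.nonzero(m); Q=at_z("wrist",np.c_[u,v],zz,T)[:,:2]; r=cv2.minAreaRect((Q*1000).astype(np.float32)); print(n,k["confidence"],k["bbox"],r,np.nanmedian(P[m],0))
print(tool_delta([.545,-.016,.066],-5.1))
E
```

```text
t: 10.85
position: [0.4629, -0.3241, 0.1243]
tcp_rot: [0.0, 0.736, 0.677, -0.0]
force: [-0.5, -0.0, -0.5]
opening: 0.0597
gripper_force: 15.0
t: 11.85
position: [0.545, -0.0221, 0.1241]
tcp_rot: [0.0, 0.737, 0.676, -0.0]
force: [0.1, -0.1, -1.5]
opening: 0.06
gripper_force: 15.0
pan_top 0.6 [328.5, 177.0, 261.0, 298.8] ((545.7459716796875, -11.477951049804688), (186.2870635986328, 139.29014587402344), 83.95768737792969) [0.58968399 0.02429143 0.06981733]
board 0.59 [325.6, 210.9, 168.6, 378.1] ((545.4060668945312, -8.325752258300781), (169.18841552734375, 59.02531814575195), 84.9150161743164) [0.5472348  0.01952934 0.14200545]
pos [ 0.545  -0.0234  0.1239] tool y at -5.2 t 12.0 tilt 0.02
[array([ 0.7, -0.1,  5.8]), np.float64(-0.1)]
```

View pics/w3.png

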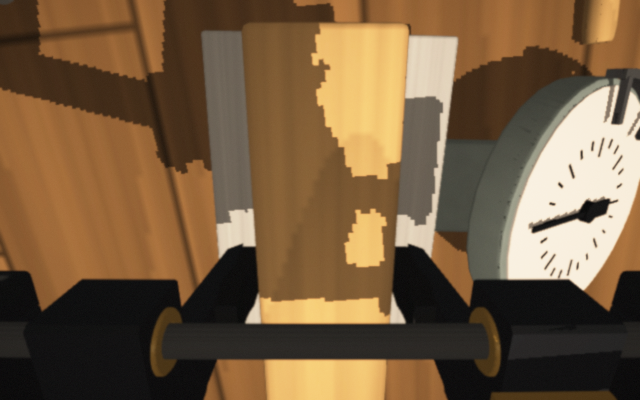

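The wrist view shows the board held lengthwise over the pan (far end at row 25, pan edges at columns 205–455), about 6 mm short in y. The needle at (560,222) points to zero. Now I lower and release.

```bash
python3 -m crank '[[[0.6,0,2],[0,0,0]],[[0,0,2],[0,0,0]],[[0,0,1],[0,0,0]],[[0,0,0.5],[0,0,0]],[[0,0,0.3],[0,0,0]],[[0,0,0],[0,0,0]],[[0,0,0],[0,0,0]]]'
python3 -m crank '[[[0,0,0],[0,0,0]],[[0,0,0],[0,0,0]],[[0,0,0],[0,0,0]],[[0,0,0],[0,0,0]]]' 8.8
python3 -m crank '[[[0,0,-1],[0,0,0]],[[0,0,-3],[0,0,0]],[[0,0,-4],[0,0,0]],[[0,0,-4],[0,0,0]],[[0,0,0],[0,0,0]],[[0,0,0],[0,0,0]]]'
python3 - <<'E'
from h import *
st=bot.get_state(); T=T_wc("wrist",st); im,d=camera("wrist"); save("w4.png",im)
P=cloud("wrist",d,T)
for n,zz in [("pan_top",.066),("board",.078)]:
  for k in nets.masks_of(n,"wrist")[:2]:
    m=k["mask"]; v,u=np.nonzero(m); Q=at_z("wrist",np.c_[u,v],zz,T)[:,:2]; r=cv2.minAreaRect((Q*1000).astype(np.float32)); print(n,k["confidence"],k["bbox"],r,np.nanmedian(P[m],0))
for n in ("gate_mid","needle_tip"):
  for k in nets.mark_of(n,"wrist")[:2]: print(n,k)
# next: first cheese
print(tool_delta([.573,.357,.19],-5.1))
E
```

```text
t: 12.7
position: [0.5461, -0.0164, 0.0664]
tcp_rot: [0.0, 0.738, 0.675, 0.0]
force: [0.1, -0.3, -1.5]
opening: 0.0598
gripper_force: 15.0
t: 13.1
position: [0.5457, -0.0162, 0.066]
tcp_rot: [0.0, 0.738, 0.675, 0.0]
force: [0.0, 0.2, 0.6]
opening: 0.0877
gripper_force: 0.0
t: 13.7
position: [0.5463, -0.0164, 0.1874]
tcp_rot: [0.001, 0.738, 0.675, 0.001]
force: [-0.9, 0.4, -0.6]
opening: 0.0879
gripper_force: 0.0
pan_top 0.96 [324.2, 172.7, 192.5, 245.3] ((544.971435546875, -17.329193115234375), (199.09886169433594, 138.6195526123047), 83.78019714355469) [ 0.52152295 -0.00166806  0.06576203]
board 0.55 [324.5, 177.2, 85.6, 251.3] ((545.5678100585938, -16.85572052001953), (200.02964782714844, 59.45513916015625), 85.01127624511719) [ 5.46226026e-01 -1.87415782e-04  7.77284267e-02]
gate_mid {'uv': [556.3, 116.9], 'confidence': 0.89}
needle_tip {'uv': [509.0, 137.9], 'confidence': 0.84}
pos [ 0.5446 -0.016   0.1842] tool y at -5.1 t 13.95 tilt 0.17
[array([37.4, -0.5, -0.6]), np.float64(0.0)]
```

View pics/w4.png

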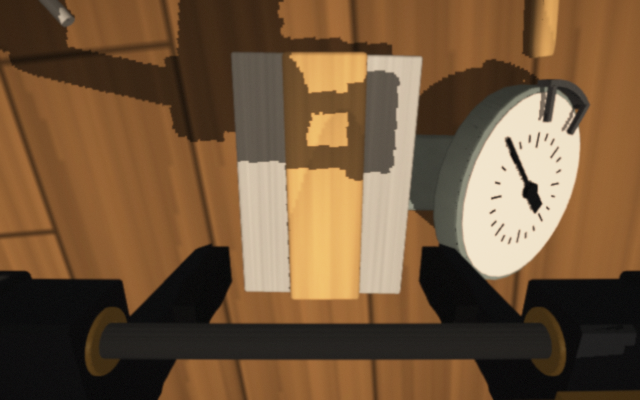

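The board lies on the pan centred to within 1 mm (pan 545,−17; board 545.6,−17). The needle has moved to (509,138) and the gate prongs are at (548,105) and (577,120). Next I compute the gate angle and move over the first cheese.

```bash
python3 -m crank '[[[3,0,0],[0,0,0]],[[4.5,0,0],[0,0,0]],[[4.5,0,0],[0,0,0]],[[4.5,-0.1,0],[0,0,0]],[[4.5,-0.1,0],[0,0,0]],[[4.5,-0.1,0],[0,0,0]],[[4.5,-0.1,0],[0,0,0]],[[4.5,-0.1,0],[0,0,0]],[[2.9,0,0],[0,0,0]],[[0,0,0],[0,0,0]],[[0,0,0],[0,0,0]]]' 8.0
cat >> h.py <<'E'
PAN=np.array([.545,-.017,.07]); a=np.radians(-5.4); X=np.array([np.cos(a),np.sin(a),0])
C=PAN+.165*X; C[2]=.065; N=np.array([0,0,1])*np.cos(np.pi/6)+X*.5; U0=-X*np.cos(np.pi/6)+np.array([0,0,.5]); V0=np.cross(U0,N)
def dial(cam,uv,T):
    o,d=ray(cam,uv,T); s=((C-o)@N)/(d@N); p=o+d*s[:,None]-C
    return np.c_[np.arctan2(p@V0,p@U0),np.hypot(p@V0,p@U0)].round(3)
def cheeses(cam,T,P,z=.048):
    for k in nets.masks_of("round0",cam):
        m=k["mask"]; v,u=np.nonzero(m&(abs(P[...,2]-z)<.006))
        if len(u)<30: continue
        Q=at_z(cam,np.c_[u,v],z,T)[:,:2]; c,r=cv2.minEnclosingCircle((Q*1000).astype(np.float32)); print("round",round(k["confidence"],2),np.round(k["bbox"][:2]),np.round(c,1),"r",round(r,1),"med",np.nanmedian(P[m],0).round(3))
E
python3 - <<'E'
from h import *
st=bot.get_state(); T=T_wc("wrist",st); im,d=camera("wrist"); P=cloud("wrist",d,T)
cheeses("wrist",T,P)
print(tool_delta([.573,.357,.03],-5.1))
# gate from the w4 picture, taken at that pose
class S(dict):pass
s4=dict(position=np.array([.5460,-.0163,.1860]),tcp_rot=np.array([0,.738,.675,0]))
T4=T_wc("wrist",s4)
print("prongs, needle, centre, net gate", dial("wrist",[[548,118],[572,128],[509,138],[530,190],[556.3,116.9]],T4))
im,d=camera("scene"); save("s1.png",im); print([nets.look_for(n,"scene")[:1] for n in("needle","gate")])
E
```

```text
t: 15.05
position: [0.5729, 0.3567, 0.1841]
tcp_rot: [-0.0, 0.737, 0.676, -0.001]
force: [-0.3, 0.4, -0.2]
opening: 0.0801
gripper_force: 0.0
round 0.93 [263. 240.] [510.3 300.6] r 25.0 med [0.512 0.304 0.047]
round 0.91 [182. 160.] [450.4 382. ] r 25.2 med [0.453 0.383 0.048]
round 0.73 [332. 174.] [577.4 360.3] r 24.7 med [0.577 0.362 0.048]
round 0.65 [325. 298.] [560.9 233.9] r 25.7 med [0.561 0.24  0.047]
pos [0.5734 0.3554 0.1848] tool y at -5.1 t 15.15 tilt 0.11
[array([ 0.2, -0. , 15.5]), np.float64(-0.0)]
prongs, needle, centre, net gate [[ 1.744  0.055]
 [ 2.411  0.066]
 [ 0.845  0.056]
 [-2.296  0.005]
 [ 1.943  0.058]]
[[{'bbox': [433.9, 220.4, 22.5, 20.1], 'confidence': 0.51}], []]
```

View pics/s1.png

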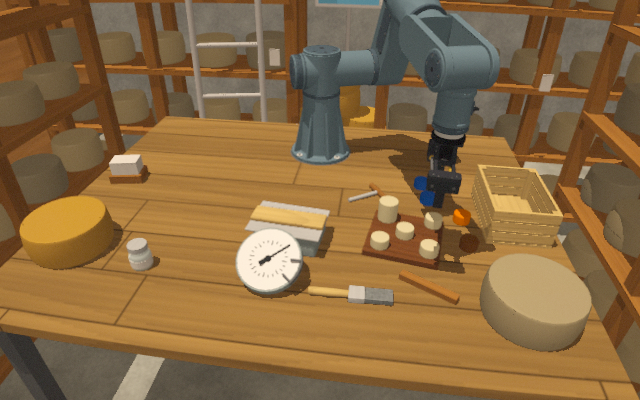

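The scene view shows the pan with the board at (290,215), the needle on the dial at (282,250) and the gate at the dial's lower right around (290,280). My dial geometry gives the needle at 0.845 rad (0.83 expected) and the prongs near 1.74 and 2.41, so the gate middle is about 2.08. Now I grip the first cheese at (0.577,0.360).

```bash
python3 -m crank '[[[0.5,0.3,3],[0,0,0]],[[0,0,4.5],[0,0,0]],[[0,0,4.5],[0,0,0]],[[0,0,3],[0,0,0]],[[0,0,1.5],[0,0,0]],[[0,0,0.5],[0,0,0]],[[0,0,0],[0,0,0]]]' 8.0
python3 -m crank '[[[0,0,0],[0,0,0]],[[0,0,0],[0,0,0]],[[0,0,0],[0,0,0]],[[0,0,0],[0,0,0]],[[0,0,0],[0,0,0]]]' 3.5 8
python3 -m crank '[[[0,0,-1],[0,0,0]],[[0,0,-4],[0,0,0]],[[0,0,-4],[0,0,0]],[[0,0,-4],[0,0,0]],[[0,0,0],[0,0,0]]]'
python3 - <<'E'
from h import *
Y=np.cross([0,0,1],X)
for y in (.06,0,-.06): print(y,(PAN+y*Y).round(4), tool_delta(np.r_[(PAN+y*Y)[:2],.13],-5.2))
E
```

```text
t: 16.0
position: [0.5778, 0.3613, 0.0164]
tcp_rot: [0.0, 0.738, 0.675, 0.0]
force: [-0.3, -0.1, 0.0]
opening: 0.0799
gripper_force: 0.0
t: 16.5
position: [0.5776, 0.3617, 0.0167]
tcp_rot: [0.0, 0.738, 0.675, 0.001]
force: [-1.3, -0.0, 4.4]
opening: 0.0496
gripper_force: 8.0
t: 17.0
position: [0.5809, 0.3632, 0.154]
tcp_rot: [0.002, 0.738, 0.675, 0.006]
force: [1.1, 0.8, 0.8]
opening: 0.0499
gripper_force: 8.0
pos [0.5809 0.3632 0.154 ] tool y at -5.1 t 17.0 tilt 0.7
0.06 [0.5506 0.0427 0.07  ] [array([-32.2,  -0.2,   2.2]), np.float64(0.1)]
pos [0.5809 0.3632 0.154 ] tool y at -5.1 t 17.0 tilt 0.7
0 [ 0.545 -0.017  0.07 ] [array([-38.2,  -0.2,   2.2]), np.float64(0.1)]
pos [0.5809 0.3632 0.154 ] tool y at -5.1 t 17.0 tilt 0.7
-0.06 [ 0.5394 -0.0767  0.07  ] [array([-44.2,  -0.3,   2.1]), np.float64(0.1)]
```

```bash
python3 -m crank '[[[-2.7,0,0],[0,0,0]],[[-4.5,0,0],[0,0,0]],[[-4.5,0,0],[0,0,0]],[[-4.5,0,0],[0,0,0]],[[-4.5,0,0],[0,0,0]],[[-4.5,0,0],[0,0,0]],[[-4.5,0,0],[0,0,0]],[[-4.5,0,0],[0,0,0]],[[-4.5,0,0],[0,0,0]],[[-4,0,0],[0,0,0]],[[-1.5,0,0],[0,0,0]],[[0,0,0],[0,0,0]]]'
python3 -m crank '[[[0,0,1.5],[0,0,0]],[[0,0,1.5],[0,0,0]],[[0,0,1],[0,0,0]],[[0,0,0],[0,0,0]],[[0,0,0],[0,0,0]]]'
python3 - <<'E'
from h import *
print(tool_delta([.5394,-.0767,.0785],-5.2), bot.get_state()["opening"])
E
```

```text
t: 18.2
position: [0.5376, -0.0803, 0.1454]
tcp_rot: [-0.0, 0.739, 0.674, -0.0]
force: [0.3, 1.1, -0.8]
opening: 0.0496
gripper_force: 8.0
t: 18.7
position: [0.5381, -0.0778, 0.1057]
tcp_rot: [-0.0, 0.737, 0.676, -0.0]
force: [0.7, -0.1, -0.3]
opening: 0.0497
gripper_force: 8.0
pos [ 0.5381 -0.0778  0.1057] tool y at -5.0 t 18.7 tilt 0.03
[array([0.1, 0.1, 2.7]), np.float64(0.2)] 0.049692135029477634
```

```bash
python3 -m crank '[[[0,0.1,1.2],[0,0,0]],[[0,0,0.8],[0,0,0]],[[0,0,0.4],[0,0,0]],[[0,0,0.2],[0,0,0]],[[0,0,0],[0,0,0]],[[0,0,0],[0,0,0]]]'
python3 -m crank '[[[0,0,0],[0,0,0]],[[0,0,0],[0,0,0]],[[0,0,0],[0,0,0]],[[0,0,0],[0,0,0]]]' 8.0
python3 -m crank '[[[0,0,-1],[0,0,0]],[[0,0,-3],[0,0,0]],[[0,0,-4],[0,0,0]],[[0,0,-3],[0,0,0]],[[0,0,0],[0,0,0]],[[0,0,0],[0,0,0]]]'
python3 - <<'E'
from h import *
st=bot.get_state(); T=T_wc("wrist",st); im,d=camera("wrist"); P=cloud("wrist",d,T); save("w5.png",im)
cheeses("wrist",T,P,.1055)
uv=[nets.mark_of(n,"wrist")[0]["uv"] for n in ("needle_tip","gate_mid")]
print(uv,dial("wrist",uv,T))
for k in nets.masks_of("board","wrist")[:1]:
    m=k["mask"]; v,u=np.nonzero(m); Q=at_z("wrist",np.c_[u,v],.0755,T)[:,:2]; r=cv2.minAreaRect((Q*1000).astype(np.float32)); print(k["confidence"],k["bbox"],r,np.nanmedian(P[m],0))
print(tool_delta([.4504,.382,.185],-5.1)); np.save("T5.npy",T)
E
```

```text
t: 19.3
position: [0.5391, -0.079, 0.0799]
tcp_rot: [0.0, 0.738, 0.675, 0.0]
force: [0.1, -0.8, -0.1]
opening: 0.0499
gripper_force: 8.0
t: 19.7
position: [0.5391, -0.0789, 0.0799]
tcp_rot: [0.0, 0.738, 0.675, 0.0]
force: [1.2, 0.9, 1.0]
opening: 0.079
gripper_force: 0.0
t: 20.3
position: [0.5394, -0.079, 0.1908]
tcp_rot: [0.001, 0.738, 0.675, 0.0]
force: [-0.6, -0.1, -1.2]
opening: 0.0798
gripper_force: 0.0
round 0.82 [325. 196.] [538.6 -80.3] r 24.8 med [ 0.538 -0.078  0.105]
[[549.0, 21.5], [572.9, 24.5]] [[1.439 0.059]
 [1.965 0.064]]
0.75 [328.9, 115.5, 86.7, 231.1] ((544.2492065429688, -31.778892517089844), (168.2788848876953, 59.265357971191406), 84.96991729736328) [ 0.54743928 -0.002957    0.07522396]
pos [ 0.5381 -0.0786  0.1883] tool y at -5.1 t 20.55 tilt 0.16
[array([ 45.1, -12.8,   0.4]), np.float64(0.0)]
```

View pics/w5.png

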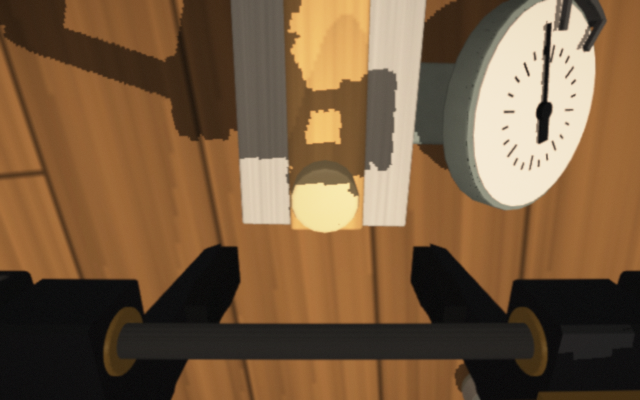

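The first cheese stands on the board at (325,196), near its end. The needle at (549,22) reads about 1.4 rad, still short of the first prong at (562,25). Adding a second cheese of about 0.5 rad should put it in the gate. I fetch the one at (0.450,0.382).

```bash
python3 -m crank '[[[3,-0.9,0],[0,0,0]],[[4.4,-1.2,0],[0,0,0]],[[4.4,-1.2,0],[0,0,0]],[[4.4,-1.2,0],[0,0,0]],[[4.4,-1.2,0],[0,0,0]],[[4.4,-1.2,0],[0,0,0]],[[4.4,-1.3,0],[0,0,0]],[[4.4,-1.3,0],[0,0,0]],[[4.4,-1.3,0],[0,0,0]],[[4.4,-1.3,0],[0,0,0]],[[2.5,-0.7,0],[0,0,0]],[[0,0,0],[0,0,0]]]'
python3 - <<'E'
from h import *
st=bot.get_state(); T=T_wc("wrist",st); im,d=camera("wrist"); P=cloud("wrist",d,T)
cheeses("wrist",T,P)
print(tool_delta([.4504,.382,.0165],-5.1))
E
```

```text
t: 21.75
position: [0.4497, 0.3845, 0.1885]
tcp_rot: [-0.001, 0.736, 0.677, -0.001]
force: [-0.3, -0.6, -0.3]
opening: 0.0799
gripper_force: 0.0
round 0.78 [393. 255.] [506.9 300.8] r 25.6 med [0.504 0.307 0.047]
round 0.58 [325. 176.] [448.9 382.3] r 24.7 med [0.449 0.384 0.048]
round 0.5 [426. 319.] [536.  233.7] r 5.6 med [0.536 0.231 0.044]
pos [0.4507 0.3816 0.1886] tool y at -5.0 t 21.85 tilt 0.12
[array([ 0.1, -0. , 17.2]), np.float64(0.1)]
```

```bash
python3 -m crank '[[[0,0,3],[0,0,0]],[[0,0,4.5],[0,0,0]],[[0,0,4.5],[0,0,0]],[[0,0,3.2],[0,0,0]],[[0,0,1.5],[0,0,0]],[[0,0,0.5],[0,0,0]],[[0,0,0],[0,0,0]]]'
python3 -m crank '[[[0,0,0],[0,0,0]],[[0,0,0],[0,0,0]],[[0,0,0],[0,0,0]],[[0,0,0],[0,0,0]],[[0,0,0],[0,0,0]]]' 3.5 8
python3 -m crank '[[[0,0,-1],[0,0,0]],[[0,0,-4],[0,0,0]],[[0,0,-4],[0,0,0]],[[0,0,-4],[0,0,0]],[[0,0,0],[0,0,0]]]'
python3 -m crank '[[[-2.9,0.9,0],[0,0,0]],[[-4.4,1.5,0],[0,0,0]],[[-4.4,1.5,0],[0,0,0]],[[-4.4,1.5,0],[0,0,0]],[[-4.4,1.5,0],[0,0,0]],[[-4.4,1.5,0],[0,0,0]],[[-4.4,1.5,0],[0,0,0]],[[-4.4,1.5,0],[0,0,0]],[[-3,1,0],[0,0,0]],[[-1.2,0.5,0],[0,0,0]],[[0,0,0],[0,0,0]],[[0,0,0],[0,0,0]]]'
python3 - <<'E'
from h import *
print(tool_delta([.546,-.007,.078],-5.1))
E
```

```text
t: 22.55
position: [0.4521, 0.3813, 0.0181]
tcp_rot: [0.0, 0.738, 0.675, 0.0]
force: [-0.1, 0.5, -0.1]
opening: 0.0801
gripper_force: 0.0
t: 23.05
position: [0.4518, 0.3821, 0.0186]
tcp_rot: [0.0, 0.738, 0.675, 0.001]
force: [-1.6, -1.0, 4.9]
opening: 0.0498
gripper_force: 8.0
t: 23.55
position: [0.455, 0.3838, 0.1549]
tcp_rot: [0.001, 0.738, 0.675, 0.006]
force: [1.2, 1.0, 0.5]
opening: 0.05
gripper_force: 8.0
t: 24.75
position: [0.5458, -0.0062, 0.1473]
tcp_rot: [-0.001, 0.738, 0.675, -0.0]
force: [0.4, 0.0, 0.9]
opening: 0.0501
gripper_force: 8.0
pos [ 0.5458 -0.0062  0.1473] tool y at -5.1 t 24.75 tilt 0.08
[array([-0.1,  0. ,  6.9]), np.float64(0.0)]
```

```bash
python3 -m crank '[[[0,0,2],[0,0,0]],[[0,0,2.5],[0,0,0]],[[0,0,1.5],[0,0,0]],[[0,0,0.6],[0,0,0]],[[0,0,0.3],[0,0,0]],[[0,0,0],[0,0,0]],[[0,0,0],[0,0,0]]]'
python3 -m crank '[[[0,0,0],[0,0,0]],[[0,0,0],[0,0,0]],[[0,0,0],[0,0,0]],[[0,0,0],[0,0,0]]]' 8.0
python3 -m crank '[[[0,0,-1],[0,0,0]],[[0,0,-3],[0,0,0]],[[0,0,-4],[0,0,0]],[[0,0,-4],[0,0,0]],[[-3,0,0],[0,0,0]],[[0,0,0],[0,0,0]],[[0,0,0],[0,0,0]],[[0,0,0],[0,0,0]]]'
python3 - <<'E'
from h import *
st=bot.get_state(); T=T_wc("wrist",st); im,d=camera("wrist"); P=cloud("wrist",d,T); save("w6.png",im)
cheeses("wrist",T,P,.103)
uv=[nets.mark_of(n,"wrist")[0]["uv"] for n in ("needle_tip","gate_mid")]
print(uv,dial("wrist",uv,T))
for k in nets.masks_of("board","wrist")[:1]:
    m=k["mask"]; v,u=np.nonzero(m); Q=at_z("wrist",np.c_[u,v],.073,T)[:,:2]; r=cv2.minAreaRect((Q*1000).astype(np.float32)); print(k["confidence"],k["bbox"],r,np.nanmedian(P[m],0))
print(st["position"],st["t"]); np.save("T6.npy",T)
E
```

```text
t: 25.45
position: [0.5471, -0.0073, 0.0796]
tcp_rot: [0.001, 0.738, 0.675, 0.0]
force: [0.9, -0.4, -0.1]
opening: 0.0498
gripper_force: 8.0
t: 25.85
position: [0.5465, -0.0073, 0.079]
tcp_rot: [0.0, 0.738, 0.675, 0.0]
force: [-0.0, 0.5, 0.6]
opening: 0.0791
gripper_force: 0.0
t: 26.65
position: [0.5432, -0.0365, 0.1982]
tcp_rot: [-0.001, 0.738, 0.675, -0.0]
force: [0.0, -0.3, -1.2]
opening: 0.0798
gripper_force: 0.0
round 0.63 [328. 152.] [546.5  -7.9] r 24.5 med [ 0.547 -0.007  0.103]
round 0.58 [326. 243.] [538.4 -79.5] r 25.2 med [ 0.539 -0.076  0.102]
[[556.7, 89.0], [554.8, 88.4]] [[2.006 0.061]
 [1.957 0.06 ]]
0.81 [327.4, 147.2, 80.1, 246.7] ((545.6088256835938, -17.045303344726562), (197.36819458007812, 60.8267707824707), 84.95429229736328) [0.55073691 0.03285257 0.07278341]
[ 0.54316041 -0.03652678  0.19816055] 26.65
```

View pics/w6.png

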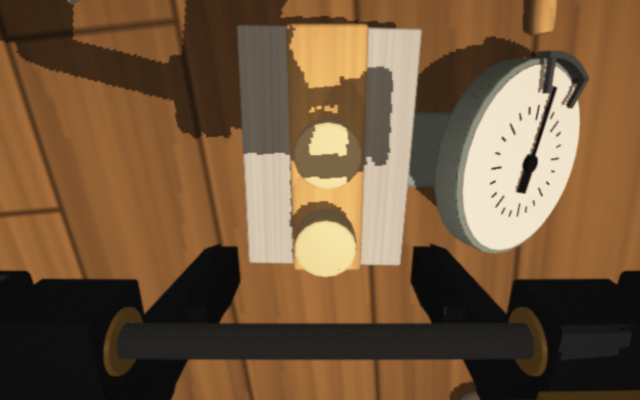

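The wrist view shows both cheeses flat on the board at (328,152) and (326,243). The needle tip at (555,89) lies between the prongs at (548,90) and (572,103). I'll check the margin numerically by unwrapping the dial in the saved picture.

```bash
python3 - <<'E'
from h import *
c=get_calibration("wrist"); 
for f,t in (("w5.png","T5.npy"),("w6.png","T6.npy")):
    g=cv2.imread("pics/"+f,0); T=np.load(t); Ti=np.linalg.inv(T)
    for r in (.035,.045,.052,.058,.062,.066,.07):
        th=np.arange(1.0,2.9,.02); p=C+r*(np.cos(th)[:,None]*U0+np.sin(th)[:,None]*V0)+N*.004
        uv=cv2.projectPoints(p,cv2.Rodrigues(Ti[:3,:3])[0],Ti[:3,3],np.array(c["mtx"]),np.array(c["dist"]))[0].astype(np.float32)
        s=cv2.remap(g,uv[:,:,0],uv[:,:,1],cv2.INTER_LINEAR).ravel(); b=s<110
        e=np.flatnonzero(np.diff(np.r_[0,b.astype(int),0])); print(f,r,[(round(1+.02*x,2),round(.98+.02*y,2)) for x,y in zip(e[::2],e[1::2])])
E
```

```text
w5.png 0.035 [(np.float64(1.2), np.float64(1.44)), (np.float64(2.34), np.float64(2.34))]
w5.png 0.045 [(np.float64(1.22), np.float64(1.36))]
w5.png 0.052 [(np.float64(1.24), np.float64(1.36))]
w5.png 0.058 [(np.float64(1.26), np.float64(1.34)), (np.float64(1.46), np.float64(1.72)), (np.float64(2.26), np.float64(2.34))]
w5.png 0.062 [(np.float64(1.46), np.float64(1.48)), (np.float64(1.54), np.float64(1.7)), (np.float64(2.24), np.float64(2.4))]
w5.png 0.066 [(np.float64(1.46), np.float64(1.48)), (np.float64(1.54), np.float64(1.7)), (np.float64(2.2), np.float64(2.4))]
w5.png 0.07 [(np.float64(1.48), np.float64(1.48)), (np.float64(1.54), np.float64(1.68)), (np.float64(2.18), np.float64(2.18)), (np.float64(2.26), np.float64(2.4))]
w6.png 0.035 [(np.float64(1.7), np.float64(1.88))]
w6.png 0.045 [(np.float64(1.74), np.float64(1.86))]
w6.png 0.052 [(np.float64(1.76), np.float64(1.86))]
w6.png 0.058 [(np.float64(1.48), np.float64(1.86)), (np.float64(2.28), np.float64(2.36))]
w6.png 0.062 [(np.float64(1.5), np.float64(1.7)), (np.float64(2.26), np.float64(2.42))]
w6.png 0.066 [(np.float64(1.48), np.float64(1.68)), (np.float64(2.26), np.float64(2.4))]
w6.png 0.07 [(np.float64(1.54), np.float64(1.68)), (np.float64(2.26), np.float64(2.4))]
```

Prong centres are at 1.62 and 2.33 rad (0.71 apart, as specified), so the gate middle is 1.975. The needle is at 1.81, which is 0.17 rad from the middle and inside the gate. A third cheese would put it on the far prong, so two is right and I hand in.

```bash
python3 -c "
from cell import ticket; print(ticket.sign_off())"
```

```text
the job is handed in; nothing more can be done
None
```

I handed the job in at about 27 s with the board centred on the pan and two round cheeses flat on it; the needle measures 0.17 rad from the gate middle, inside the prongs, and no verdict came back.

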